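# Line up the reagent jars by height

## Robot

A 6-joint arm with a two-finger parallel gripper is mounted at the origin on the work surface. World frame = base frame: x ahead of the robot, y to its left, z up, the work surface at z = 0. Lengths are in m, angles in degrees, forces in N, time in s.
With the tool pointing down it reaches from about 0.425 to 1.125 m from the base axis. Payload 14.9 kg.
Tool frame: the origin (TCP) lies at the very end of the fingers, on their centre line; the grasp point (between the pads) lies r.grasp_offset behind it (r.grasp_offset is the distance from the TCP to the grasp point, in m); z points along the fingers, y is the line along which they close (so a half turn about z gives the same grasp; the last joint's range is limited). The gripper opens to 91 mm and grips with 3 to 60 N. Pads are 32 mm wide; open, the fingers measure 118 mm over their backs; the gripper's body (76 mm by 178 mm) begins 60 mm behind the grasp point.
Start: joints at [-75.648, 21.709, 99.362, -0, 58.929, -1.908], TCP at [0.196, -0.672, 0.214] pointing down, gripper open.
Joint ranges: [-158.91, 158.91], [-42.39, 125.64], [0.06, 152.35], [-60.88, 240.88], [17.5, 164.5], [-176.32, 176.32]. Speed limits (degrees/s): [108.29, 108.29, 136.94, 180, 180, 180].

## Interface

Orientations are given as a 3x3 rotation matrix whose columns are the frame's x, y, z axes.
In Python, from bench import r, eyes gives the robot as it stands. The module is installed in compiled form; this text tells all that it offers.
- The arm moves only by the shell command python3 -m jog 'ROWS' [OPENING] [FORCE]. ROWS is JSON, a list of rows, each an object with "slide": the shift along the tool's x, y, z in m, a list of three; "spin": the turn about the tool's z in rad. A call has 1 to 12 rows; each row shifts and turns the commanded pose from where the row before left it, along the tool's axes as they then stand; what a row does not reach is not made up. A row lasts 1/10 s, in which the tool goes at most 50 mm and 8.59 degrees, less where a joint would pass 70% of its speed; a pose out of reach is approached as far as the arm can. A call is refused whole if a number of a shift passes 0.05 or a number of a turn 0.15, either way. A call with a gripper value outside its range is refused whole. OPENING is the closure, from 0 (fully open) to 1 (shut), set as the call begins (- or left out, the last holds). The fingers move at their own pace and stop on an object; FORCE is the grip in N (left out, the last holds). Time passes only in rows, so rows that do not move let the fingers close. It gives the time, the measured TCP pose, the force, the opening and the grip force at its end, in the units of the state.
- r.get_state(): the state, without advancing time (a new reading comes with each control period).
- eyes.grab_frame(name): name is "scene" or "side" or "wrist"; returns a dict with "pixels" (384x512x3 uint8, red, green, blue), "K" (3x3 intrinsics, pixels), "cam_to_world" (4x4, takes a point from camera to world coordinates). Camera axes: x right, y up, looking along -z (the intrinsics and any distortion apply to the point x, -y, -z); pixel columns grow to the right and rows downward; lengths in m; the calibration is good to about 2 mm. The wrist camera is an equidistant fisheye: a pixel r from the principal point sees the ray r / f radians off the axis. A picture is of the moment at which its call begins. There is no depth.
- r.hand_in(): hands the job in; it is judged then, once.
The state is a dict: "t": time; "q": joint angles; "dq": joint speeds; "tau": joint torques, N m; "tool_pos": TCP position; "ee_rot": TCP orientation; "ft_force": force on the tool from outside, world axes, zero at the start; "moment": the same for the moment, N m; "width": finger opening in m; "grip_force": force on a finger pad.
Only numpy, scipy, OpenCV 4.12 (cv2) and the standard library are available. Lean on these libraries where they do the work, as an engineer would, in place of code of your own. Each camera call takes 0.05 s, during which the arm holds its last target. There are 200 camera calls.

## Task

Stand the four white reagent jars with orange caps on the blue bench rack in order of height, one in the middle of each black disc: the tallest on the disc beside the upright end plate, then step by step down to the shortest at the open end. The jars are full, so keep them upright all the way, and leave the glass beaker undisturbed.

Things in the scene. Friction and masses are not known exactly. Their poses are not given: they have to be found in the camera images.
- jar_a_center (a point): Centre (half-way up, on the axis) of the tallest of four loose round white plastic jars with orange screw caps: 80 mm high overall, body 52 mm in diameter; the top 12 mm is the cap, 48 mm in diameter. Stands upright on the table at the start; z points up along its axis, about 150 g (varies)
- jar_b_center (a point): Centre (half-way up, on the axis) of the second tallest of four loose round white plastic jars with orange screw caps: 68 mm high overall, body 46 mm in diameter; the top 12 mm is the cap, 42 mm in diameter. Stands upright on the table at the start; z points up along its axis, about 110 g (varies)
- jar_c_center (a point): Centre (half-way up, on the axis) of the third tallest of four loose round white plastic jars with orange screw caps: 56 mm high overall, body 40 mm in diameter; the top 12 mm is the cap, 36 mm in diameter. Stands upright on the table at the start; z points up along its axis, about 75 g (varies)
- jar_d_center (a point): Centre (half-way up, on the axis) of the shortest of four loose round white plastic jars with orange screw caps: 44 mm high overall, body 34 mm in diameter; the top 12 mm is the cap, 30 mm in diameter. Stands upright on the table at the start; z points up along its axis, about 50 g (varies)
- seat_1: The first disc, right beside the upright end plate: a black rubber disc 72 mm in diameter on the fixed low blue rack. Origin at the centre of its top face, 15 mm above the table; x points along the row towards the end plate, y across the row, z up. Discs are 80 mm apart, centre to centre. The rack may lie in any direction on the table; it is 84 mm wide, its end plate 18 mm thick, rising 40 mm above the table, 55 mm from this disc's centre (centre of plate)
- seat_2: The second disc from the end plate: a black rubber disc 72 mm in diameter on the fixed low blue rack. Origin at the centre of its top face, 15 mm above the table; x points along the row towards the end plate, y across the row, z up. Discs are 80 mm apart, centre to centre. The rack may lie in any direction on the table
- seat_3: The third disc from the end plate: a black rubber disc 72 mm in diameter on the fixed low blue rack. Origin at the centre of its top face, 15 mm above the table; x points along the row towards the end plate, y across the row, z up. Discs are 80 mm apart, centre to centre. The rack may lie in any direction on the table
- seat_4: The fourth disc, at the open end farthest from the end plate: a black rubber disc 72 mm in diameter on the fixed low blue rack. Origin at the centre of its top face, 15 mm above the table; x points along the row towards the end plate, y across the row, z up. Discs are 80 mm apart, centre to centre. The rack may lie in any direction on the table
- beaker: Small open glass beaker, a loose bystander between the rack and the robot, on its left, 48 mm in diameter, 55 mm high; origin at the centre of its underside. To be left alone
Not all that is in view belongs to the job. What is shaped like the part that bears jar_d_center but purple is not meant.

How it is judged:
By the outcome, as a careful person would: the job done as asked, in the order asked, and still so for the second after the job is handed in, with the robot touching nothing.
It also fails if it takes over 131 s, if anything falls off the work surface, if the arm or the gripper's body presses on something with over 40 N, if the wrist force passes 120 N, or if a joint passes its speed limit or range.

## Working session

There is one attempt and no reset: what is moved stays moved. The work goes in short steps, Python scripts to look and compute and a shell command to move; the robot and the scene stay as the last step left them, time stands still between calls to the robot, and variables do not carry over. Pictures are saved under pics/ and viewed, at most 14 in all, crops included, and the job is handed in when it is done.

```bash
mkdir -p pics
python3 - <<'E'
from bench import r,eyes
import cv2,numpy as np
s=r.get_state();print(s['t'],s['tool_pos'],np.round(s['ee_rot'],3),s['width'],r.grasp_offset)
ims=[]
for n in('scene','side','wrist'):
    f=eyes.grab_frame(n);np.savez('f0_%s.npz'%n,**{k:f[k] for k in('pixels','K','cam_to_world')})
    cv2.imwrite('pics/%s0.png'%n,f['pixels'][:,:,::-1]);print(n,np.round(f['K'],1).tolist(),np.round(f['cam_to_world'],3).tolist(),[k for k in f])
E
```

```text
0.0 [ 0.19589573 -0.67162162  0.21331684] [[ 0.96   0.28  -0.   ]
 [ 0.28  -0.96   0.001]
 [ 0.    -0.001 -1.   ]] 0.0914865013685984 0.0188
scene [[430.0, 0.0, 263.2], [0.0, 430.0, 189.1], [0.0, 0.0, 1.0]] [[-0.142, -0.772, 0.619, 1.12], [0.99, -0.121, 0.076, 0.079], [0.016, 0.624, 0.781, 0.818], [0.0, 0.0, 0.0, 1.0]] ['pixels', 'K', 'cam_to_world']
side [[417.9, 0.0, 252.7], [0.0, 417.9, 195.5], [0.0, 0.0, 1.0]] [[-0.883, 0.254, -0.395, 0.052], [-0.47, -0.45, 0.759, 0.864], [0.015, 0.856, 0.517, 0.684], [0.0, 0.0, 0.0, 1.0]] ['pixels', 'K', 'cam_to_world']
wrist [[297.3, 0.0, 255.2], [0.0, 297.3, 192.6], [0.0, 0.0, 1.0]] [[0.28, 0.929, 0.243, 0.265], [-0.96, 0.271, 0.07, -0.651], [-0.001, -0.253, 0.968, 0.383], [0.0, 0.0, 0.0, 1.0]] ['pixels', 'K', 'cam_to_world']
```

View pics/scene0.png

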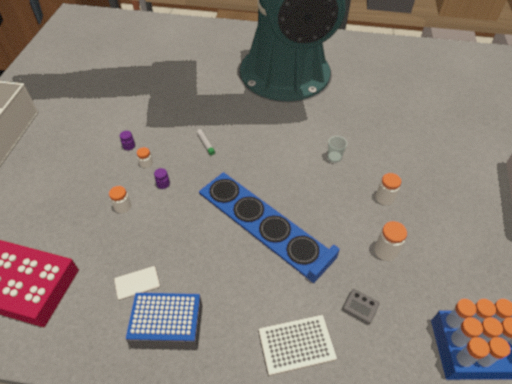

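View pics/side0.png

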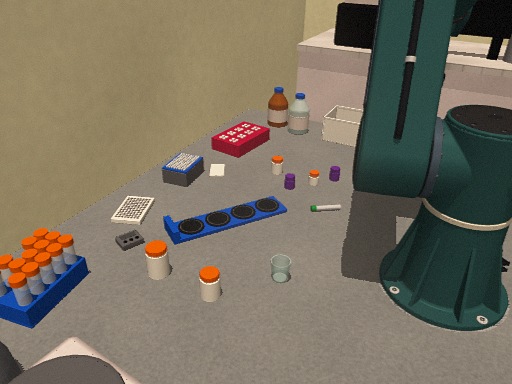

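The scene view shows caps d (144,154), c (119,193), b (391,181) and a (394,232). The rack's discs run from (224,190) to (303,250), with the end plate near (325,265). The beaker is at (337,150), and the purple decoys are at (127,140) and (162,178). The side view shows the same layout.

```bash
cat > h.py <<'E'
import cv2,numpy as np
def ray(f,u,v,fish=False):
    K,T=f['K'],f['cam_to_world'];x=(u-K[0,2])/K[0,0];y=(v-K[1,2])/K[1,1]
    if fish:
        t=np.hypot(x,y);s=np.sin(t)/t if t>0 else 1;d=np.array([x*s,-y*s,-np.cos(t)])
    else:d=np.array([x,-y,-1.])
    return T[:3,3],T[:3,:3]@d
def plane(f,u,v,z,fish=False):
    o,d=ray(f,u,v,fish);return (o+d*(z-o[2])/d[2])[:2]
def blobs(m,amin):
    n,l,st,c=cv2.connectedComponentsWithStats(m.astype(np.uint8));return [(c[i],st[i][4]) for i in range(1,n) if st[i][4]>=amin]
def orange(p):
    h=cv2.cvtColor(p,cv2.COLOR_RGB2HSV);return (h[...,0]<18)&(h[...,0]>4)&(h[...,1]>170)&(h[...,2]>110)
E
python3 - <<'E'
from h import *
H=dict(a=.08,b=.068,c=.056,d=.044)
G={'scene':dict(a=(394,232),b=(391,181),c=(119,193),d=(144,154)),'side':dict(a=(157,249),b=(210,275),c=(278,160),d=(314,175))}
D={'scene':[(303,250),(275,229),(249,209),(224,190)],'side':[(188,223),(217,217),(243,211),(269,206)]}
for n in G:
    f=dict(np.load(f'f0_{n}.npz'));p=f['pixels'];B=blobs(orange(p),15)
    for k,g in G[n].items():
        c,a=min(B,key=lambda b:np.hypot(*(b[0]-g)));print(n,k,np.round(c,1),a,np.round(plane(f,*c,H[k]-.006),4))
    B=blobs(p.max(2)<60,60)
    for i,g in enumerate(D[n]):
        c,a=min(B,key=lambda b:np.hypot(*(b[0]-g)));print(n,i+1,np.round(c,1),a,np.round(plane(f,*c,.015),4))
    g={'scene':(337,150),'side':(281,268)}[n];print(n,'beaker',plane(f,*g,.0275))
    for g in {'scene':[(127,140),(162,178)],'side':[(335,174),(290,181)]}[n]:print(n,'purple',plane(f,*g,.022))
E
```

```text
scene a [389.6 183.3] 46 [0.4689 0.2856]
scene b [389.6 183.3] 46 [0.4584 0.2889]
scene c [117.2 193.1] 153 [ 0.5729 -0.3195]
scene d [142.8 152.8] 79 [ 0.4334 -0.3076]
scene 1 [302.6 249.1] 342 [0.6334 0.1081]
scene 2 [274.5 228.1] 315 [0.589  0.0414]
scene 3 [248.3 208.4] 286 [ 0.5447 -0.025 ]
scene 4 [223.9 189.8] 261 [ 0.4995 -0.0916]
scene beaker [0.33752583 0.1696221 ]
scene purple [ 0.38196562 -0.37005864]
scene purple [ 0.49227071 -0.24416233]
side a [155.6 248.2] 297 [0.6033 0.2884]
side b [209.1 273.8] 266 [0.4546 0.291 ]
side c [277.  158.9] 67 [ 0.5782 -0.3228]
side d [313.9 172.9] 56 [ 0.4376 -0.3112]
side 1 [190.9 226. ] 284 [0.6352 0.1089]
side 2 [217.5 218.7] 247 [0.5905 0.0426]
side 3 [242.7 211.6] 238 [ 0.5463 -0.0242]
side 4 [266.8 205. ] 209 [ 0.5009 -0.0905]
side beaker [0.33973861 0.1597542 ]
side purple [ 0.38241392 -0.36849758]
side purple [ 0.49518848 -0.24872843]
```

```bash
cat >> h.py <<'E'
def to(x,y,z,yaw=None):
    from bench import r
    s=r.get_state();R=np.array(s['ee_rot']);p=np.array(s['tool_pos'])
    cur=np.degrees(np.arctan2(R[1,0],R[0,0]));sp=0
    if yaw is not None:
        sp=-np.radians(yaw-cur);c,q=np.cos(sp),np.sin(sp);R=R@np.array([[c,-q,0],[q,c,0],[0,0,1]])
    print('t',round(s['t'],2),'pos',np.round(p,4),'yaw',round(cur,2),'spin',round(sp,4),'slide mm',np.round(R.T@(np.array([x,y,z])-p)*1000,1),'w',round(s['width'],4),'grip',s['grip_force'],'F',np.round(s['ft_force'],1))
E
python3 - <<'E'
from h import *
f=dict(np.load('f0_scene.npz'));p=f['pixels'];h=cv2.cvtColor(p,cv2.COLOR_RGB2HSV)
m=(h[...,0]<20)&(h[...,1]>130)&(h[...,2]>90)
for c,a in blobs(m,40):
    print(np.round(c,1),a,np.round(plane(f,*c,.074),4),np.round(plane(f,*c,.062),4))
to(.603,.288,.2,56.2)
E
```

```text
[19.9 25.2] 961 [-0.0027 -0.8397] [-0.0208 -0.8546]
[51.5  6.2] 292 [-0.1275 -0.7943] [-0.1477 -0.8084]
[131.8   2.8] 72 [-0.1938 -0.5428] [-0.2149 -0.5528]
[209.8   8.5] 160 [-0.2023 -0.2778] [-0.2236 -0.2835]
[384.5  24.6] 165 [-0.2006  0.2959] [-0.2219  0.2994]
[484.4  33.7] 48 [-0.2005  0.608 ] [-0.2218  0.6166]
[ 2.3 62.4] 49 [ 0.1873 -0.7937] [ 0.1722 -0.8078]
[142.9 152.5] 107 [ 0.4643 -0.29  ] [ 0.4537 -0.296 ]
[391.  180.7] 232 [0.4608 0.2889] [0.4502 0.2923]
[117.  192.9] 190 [ 0.5896 -0.3075] [ 0.581  -0.3137]
[394.3 231.7] 386 [0.5991 0.2899] [0.5907 0.2933]
[486.1 326. ] 2382 [0.7772 0.4431] [0.7716 0.449 ]
t 0.15 pos [ 0.1959 -0.6717  0.2134] yaw 16.26 spin -0.6971 slide mm [1024.  -195.6   14.1] w 0.0911 grip 0.0 F [0.  0.4 0.1]
```

```bash
python3 -m jog '[{"slide":[0,0,0],"spin":-0.1394},{"slide":[0,0,0],"spin":-0.1394},{"slide":[0,0,0],"spin":-0.1394},{"slide":[0,0,0],"spin":-0.1394},{"slide":[0,0,0],"spin":-0.1394},{"slide":[0.04,0,0],"spin":0},{"slide":[0.045,0,0],"spin":0},{"slide":[0.045,0,0],"spin":0},{"slide":[0.045,0,0],"spin":0},{"slide":[0.045,0,0],"spin":0},{"slide":[0.045,0,0],"spin":0},{"slide":[0.045,0,0],"spin":0}]' 0 20
python3 -m jog '[{"slide":[0.045,0,0],"spin":0},{"slide":[0.045,0,0],"spin":0},{"slide":[0.045,0,0],"spin":0},{"slide":[0.045,0,0],"spin":0},{"slide":[0.045,0,0],"spin":0},{"slide":[0.045,0,0],"spin":0},{"slide":[0.045,0,0],"spin":0},{"slide":[0.045,-0.02,0],"spin":0},{"slide":[0.045,-0.03,0],"spin":0},{"slide":[0.045,-0.04,0],"spin":0},{"slide":[0.045,-0.04,0],"spin":0},{"slide":[0.045,-0.03,0],"spin":0}]'
python3 - <<'E'
from h import *
to(.601,.289,.2,56.2)
E
```

```text
t: 1.35
tool_pos: [0.3691, -0.4128, 0.2139]
ee_rot: [[0.557, 0.831, 0.0], [0.831, -0.557, -0.0], [0.0, 0.0, -1.0]]
ft_force: [-0.5, 0.1, 0.2]
width: 0.0911
grip_force: 0.0
t: 2.55
tool_pos: [0.5376, 0.0968, 0.2139]
ee_rot: [[0.556, 0.831, -0.0], [0.831, -0.556, -0.0], [-0.0, -0.0, -1.0]]
ft_force: [1.7, 0.1, 0.8]
width: 0.0911
grip_force: 0.0
t 2.55 pos [0.5376 0.0968 0.2139] yaw 56.19 spin -0.0002 slide mm [195.  -54.3  13.9] w 0.0911 grip 0.0 F [1.7 0.1 0.8]
```

```bash
python3 -m jog '[{"slide":[0.045,-0.012,0],"spin":0},{"slide":[0.045,-0.012,0],"spin":0},{"slide":[0.045,-0.012,0],"spin":0},{"slide":[0.035,-0.01,0],"spin":0},{"slide":[0.02,-0.006,0.008],"spin":0},{"slide":[0.005,-0.002,0.006],"spin":0},{"slide":[0,0,0],"spin":0},{"slide":[0,0,0],"spin":0}]'
python3 - <<'E'
from h import *
from bench import eyes
f=eyes.grab_frame('wrist');p=f['pixels'];cv2.imwrite('pics/w1.png',p[:,:,::-1]);h=cv2.cvtColor(p,cv2.COLOR_RGB2HSV)
for c,a in blobs((h[...,0]<20)&(h[...,1]>130)&(h[...,2]>90),40):print(c,a,plane(f,*c,.074,True),plane(f,*c,.062,True))
for c,a in blobs(p.max(2)<60,60):print('k',c,a,plane(f,*c,.015,True))
to(.601,.289,.2,56.2)
E
```

```text
t: 3.35
tool_pos: [0.6019, 0.286, 0.1997]
ee_rot: [[0.557, 0.831, -0.001], [0.831, -0.557, -0.0], [-0.001, -0.0, -1.0]]
ft_force: [-0.3, 0.3, 0.5]
width: 0.0912
grip_force: 0.0
[339.27272727   5.50413223] 363 [0.78154854 0.39882195] [0.78720229 0.40094242]
[253.20011179 182.82280604] 1789 [0.60331384 0.29149955] [0.60173374 0.28926422]
[413.55952381 258.35714286] 168 [0.71568538 0.10212709] [0.718666   0.09220589]
[ 96.02521008 259.66386555] 119 [0.38668561 0.32036531] [0.37631343 0.31930153]
[  5.42982456 375.33333333] 114 [-0.11644216  0.24069804] [-0.14723431  0.23640088]
k [302.11741935  23.77935484] 775 [0.75358907 0.41120908]
k [352.86065574 148.26229508] 122 [0.72288069 0.24870236]
k [251.4305592  310.67437802] 64753 [0.48664792 0.12341689]
t 3.4 pos [0.6021 0.2859 0.2001] yaw 56.15 spin -0.0008 slide mm [ 1.9 -2.7  0.1] w 0.091 grip 0.0 F [ 0.9 -0.5  0.4]
```

View pics/w1.png

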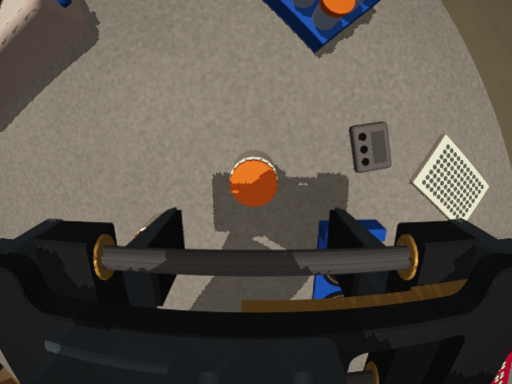

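The wrist view shows jar a's cap at (253,183), about 3 mm from the estimate, and the space around it is free.

```bash
python3 -m jog '[{"slide":[0.003,-0.002,0.02],"spin":0},{"slide":[0,0,0.035],"spin":0},{"slide":[0,0,0.035],"spin":0},{"slide":[0,0,0.035],"spin":0},{"slide":[0,0,0.03],"spin":0},{"slide":[0,0,0.018],"spin":0},{"slide":[0,0,0.006],"spin":0},{"slide":[0,0,0],"spin":0}]'
python3 -m jog '[{"slide":[0,0,0],"spin":0},{"slide":[0,0,0],"spin":0},{"slide":[0,0,0],"spin":0},{"slide":[0,0,0],"spin":0},{"slide":[0,0,0],"spin":0},{"slide":[0,0,0],"spin":0},{"slide":[0,0,0],"spin":0},{"slide":[0,0,0],"spin":0}]' 1 20
```

```text
t: 4.2
tool_pos: [0.6025, 0.2903, 0.0212]
ee_rot: [[0.557, 0.831, -0.0], [0.831, -0.557, -0.0], [-0.0, -0.0, -1.0]]
ft_force: [-0.0, -0.1, -0.3]
width: 0.0912
grip_force: 0.0
t: 5.0
tool_pos: [0.6024, 0.2907, 0.0212]
ee_rot: [[0.556, 0.831, 0.0], [0.831, -0.556, 0.0], [0.0, 0.0, -1.0]]
ft_force: [-0.8, -0.5, 6.5]
width: 0.052
grip_force: 20.0
```

```bash
python3 -m jog '[{"slide":[0,0,-0.01],"spin":0},{"slide":[0,0,-0.02],"spin":0},{"slide":[0,0,-0.025],"spin":0},{"slide":[0,0,-0.02],"spin":0},{"slide":[-0.01,0.01,-0.01],"spin":0},{"slide":[-0.02,0.02,0],"spin":0},{"slide":[-0.028,0.027,0],"spin":0},{"slide":[-0.028,0.027,0],"spin":0},{"slide":[-0.025,0.023,0],"spin":0},{"slide":[-0.015,0.014,0],"spin":0},{"slide":[-0.007,0.006,0],"spin":0},{"slide":[0,0,0],"spin":0}]'
python3 - <<'E'
from h import *
from bench import eyes
ims=[]
for n in('scene','side'):
    f=eyes.grab_frame(n);p=f['pixels'];h=cv2.cvtColor(p,cv2.COLOR_RGB2HSV);ims.append(p)
    for c,a in blobs((h[...,0]<20)&(h[...,1]>130)&(h[...,2]>90)&(np.arange(384)[:,None]>100),30):print(n,c,a,np.round(plane(f,*c,.074+.085),4))
cv2.imwrite('pics/c1.png',np.hstack([ims[0][90:350,130:500],ims[1][90:350,80:450]])[:,:,::-1])
to(.6343,.1085,.05,56.2)
E
```

```text
t: 6.2
tool_pos: [0.6338, 0.1083, 0.1058]
ee_rot: [[0.558, 0.83, -0.0], [0.83, -0.558, -0.0], [-0.0, -0.0, -1.0]]
ft_force: [-0.0, 0.9, -1.5]
width: 0.052
grip_force: 20.0
scene [142.83809524 152.53333333] 105 [ 0.5391 -0.2479]
scene [391.04845815 180.81497797] 227 [0.5364 0.2651]
scene [117.         192.83695652] 184 [ 0.65   -0.2634]
scene [305.16666667 201.51851852] 54 [0.6148 0.0988]
scene [316.34146341 206.41463415] 41 [0.6232 0.1208]
scene [486.16899619 326.11012283] 2361 [0.8164 0.4016]
side [277.72727273 105.05681818] 176 [ 0.6829 -0.5403]
side [276.2238806  123.94029851] 67 [ 0.6049 -0.3617]
side [277.12676056 158.92957746] 71 [ 0.4874 -0.1188]
side [313.85714286 172.92063492] 63 [ 0.3655 -0.0909]
side [ 34.45784268 254.88977862] 2123 [0.7174 0.499 ]
side [209.07142857 273.83928571] 280 [0.3917 0.3804]
t 6.3 pos [0.6337 0.1099 0.1059] yaw 56.2 spin -0.0 slide mm [-0.8  1.3 55.9] w 0.0518 grip 19.999928176403046 F [-0.1 -0.4 -1.8]
```

View pics/c1.png

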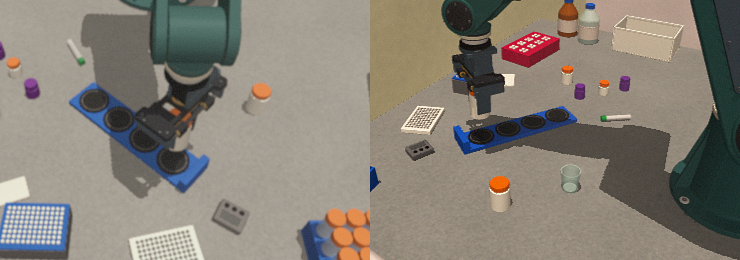

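The crops show jar a held upright above the disc by the end plate. The gripper hides its cap.

```bash
python3 -m jog '[{"slide":[0,0,0.01],"spin":0},{"slide":[0,0,0.02],"spin":0},{"slide":[0,0,0.02],"spin":0},{"slide":[0,0,0.01],"spin":0},{"slide":[0,0,0.005],"spin":0},{"slide":[0,0,0.002],"spin":0},{"slide":[0,0,0.001],"spin":0},{"slide":[0,0,0.001],"spin":0},{"slide":[0,0,0],"spin":0}]'
```

```text
t: 7.2
tool_pos: [0.6342, 0.1095, 0.0374]
ee_rot: [[0.556, 0.831, 0.001], [0.831, -0.556, 0.0], [0.0, 0.001, -1.0]]
ft_force: [-0.2, -0.1, -1.2]
width: 0.0518
grip_force: 20.0
```

```bash
python3 -m jog '[{"slide":[0,0,0.0007],"spin":0},{"slide":[0,0,0.0005],"spin":0},{"slide":[0,0,0],"spin":0}]'
python3 -m jog '[{"slide":[0,0,0],"spin":0},{"slide":[0,0,0],"spin":0},{"slide":[0,0,0],"spin":0},{"slide":[0,0,0],"spin":0},{"slide":[0,0,0],"spin":0},{"slide":[0,0,0],"spin":0},{"slide":[0,0,-0.01],"spin":0},{"slide":[0,0,-0.03],"spin":0},{"slide":[0,0,-0.05],"spin":0},{"slide":[0,0,-0.04],"spin":0},{"slide":[0,0,-0.03],"spin":0}]' 0
python3 - <<'E'
from h import *
to(.4525,.2915,.18,56.2)
E
```

```text
t: 7.5
tool_pos: [0.6341, 0.1094, 0.0362]
ee_rot: [[0.556, 0.831, 0.0], [0.831, -0.556, 0.0], [0.0, 0.0, -1.0]]
ft_force: [-1.6, -0.8, 4.5]
width: 0.0517
grip_force: 20.0
t: 8.6
tool_pos: [0.6345, 0.1095, 0.1995]
ee_rot: [[0.556, 0.831, 0.003], [0.831, -0.556, 0.0], [0.002, 0.002, -1.0]]
ft_force: [0.4, 0.5, 0.3]
width: 0.0915
grip_force: 0.0
t 8.6 pos [0.6345 0.1095 0.1995] yaw 56.19 spin -0.0001 slide mm [  49.9 -252.5   19. ] w 0.0915 grip 0.0 F [0.4 0.5 0.3]
```

```bash
python3 -m jog '[{"slide":[0.004,-0.02,0],"spin":0},{"slide":[0.008,-0.04,0],"spin":0},{"slide":[0.009,-0.045,0],"spin":0},{"slide":[0.009,-0.045,0],"spin":0},{"slide":[0.009,-0.045,0],"spin":0},{"slide":[0.007,-0.035,0.009],"spin":0},{"slide":[0.003,-0.015,0.007],"spin":0},{"slide":[0.001,-0.007,0.003],"spin":0},{"slide":[0,0,0],"spin":0}]'
cat >> h.py <<'E'
def caps(n,hh,amin=40):
    from bench import eyes
    f=eyes.grab_frame(n);p=f['pixels'];h=cv2.cvtColor(p,cv2.COLOR_RGB2HSV);w=n=='wrist'
    for c,a in blobs((h[...,0]<20)&(h[...,1]>130)&(h[...,2]>90),amin):
        P=[plane(f,*c,z,w) for z in hh]
        if .35<P[0][0]<.7 and abs(P[0][1])<.4:print(n,np.round(c,1),a,np.round(P,4).tolist())
    return f
E
python3 - <<'E'
from h import *
caps('wrist',[.066]);f=caps('scene',[.089]);g=caps('side',[.089])
cv2.imwrite('pics/c2.png',np.hstack([f['pixels'][90:350,130:500],g['pixels'][90:350,80:450]])[:,:,::-1])
to(.4525,.2915,.015,56.2)
E
```

```text
t: 9.5
tool_pos: [0.452, 0.2911, 0.1762]
ee_rot: [[0.556, 0.831, -0.001], [0.831, -0.556, -0.001], [-0.001, -0.0, -1.0]]
ft_force: [-0.4, 0.1, -0.1]
width: 0.0914
grip_force: 0.0
wrist [255.9 186.7] 1492 [[0.4554, 0.2948]]
wrist [479.1 223.4] 189 [[0.6643, 0.0996]]
wrist [413.8 257.9] 165 [[0.5625, 0.1205]]
scene [142.8 152.5] 106 [[0.4774, -0.2826]]
scene [391. 181.] 227 [[0.475, 0.2847]]
scene [117.  192.8] 187 [[0.6001, -0.2998]]
scene [305.9 229. ] 395 [[0.6304, 0.108]]
side [277.1 159. ] 72 [[0.5456, -0.2497]]
side [313.9 172.9] 63 [[0.4074, -0.2183]]
side [185.4 203.1] 102 [[0.6445, 0.1129]]
side [209.1 273.8] 281 [[0.437, 0.3158]]
t 9.65 pos [0.4532 0.2906 0.1769] yaw 56.14 spin -0.0011 slide mm [  0.3  -1.2 161.9] w 0.0911 grip 0.0 F [-0.7 -0.2  0. ]
```

View pics/c2.png

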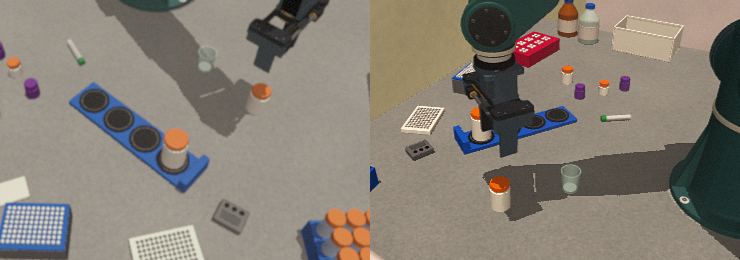

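The crops show jar a standing upright in the centre of disc 1, and the beaker untouched. Jar b's cap is at (256,187) in the wrist view.

```bash
python3 -m jog '[{"slide":[0.002,0,0.02],"spin":0},{"slide":[0,0,0.035],"spin":0},{"slide":[0,0,0.035],"spin":0},{"slide":[0,0,0.035],"spin":0},{"slide":[0,0,0.022],"spin":0},{"slide":[0,0,0.01],"spin":0},{"slide":[0,0,0.004],"spin":0},{"slide":[0,0,0],"spin":0}]'
python3 -m jog '[{"slide":[0,0,0],"spin":0},{"slide":[0,0,0],"spin":0},{"slide":[0,0,0],"spin":0},{"slide":[0,0,0],"spin":0},{"slide":[0,0,0],"spin":0},{"slide":[0,0,0],"spin":0},{"slide":[0,0,0],"spin":0},{"slide":[0,0,0],"spin":0},{"slide":[0,0,0],"spin":0}]' 1 20
python3 - <<'E'
from h import *
to(.5897,.042,.03,56.2)
E
```

```text
t: 10.45
tool_pos: [0.4541, 0.2928, 0.0162]
ee_rot: [[0.557, 0.831, 0.0], [0.831, -0.557, 0.0], [0.0, 0.0, -1.0]]
ft_force: [-0.7, 0.1, -0.1]
width: 0.0913
grip_force: 0.0
t: 11.35
tool_pos: [0.4534, 0.2929, 0.0158]
ee_rot: [[0.556, 0.831, 0.0], [0.831, -0.556, 0.0], [0.0, 0.0, -1.0]]
ft_force: [-0.4, -0.6, 3.4]
width: 0.0459
grip_force: 20.0
t 11.35 pos [0.4534 0.2929 0.0158] yaw 56.2 spin -0.0 slide mm [-132.7  252.8  -14.2] w 0.0459 grip 20.000312626361847 F [-0.4 -0.6  3.4]
```

```bash
python3 -m jog '[{"slide":[0,0,-0.01],"spin":0},{"slide":[0,0,-0.02],"spin":0},{"slide":[0,0,-0.03],"spin":0},{"slide":[0,0,-0.025],"spin":0},{"slide":[-0.005,0.01,-0.015],"spin":0},{"slide":[-0.0117,0.0228,0],"spin":0},{"slide":[-0.018,0.034,0],"spin":0},{"slide":[-0.021,0.04,0],"spin":0},{"slide":[-0.021,0.04,0],"spin":0},{"slide":[-0.02,0.038,0],"spin":0},{"slide":[-0.017,0.032,0],"spin":0},{"slide":[-0.011,0.022,0],"spin":0}]'
python3 -m jog '[{"slide":[-0.006,0.011,0.005],"spin":0},{"slide":[-0.002,0.003,0.01],"spin":0},{"slide":[0,0,0.02],"spin":0},{"slide":[0,0,0.02],"spin":0},{"slide":[0,0,0.015],"spin":0},{"slide":[0,0,0.008],"spin":0},{"slide":[0,0,0.003],"spin":0},{"slide":[0,0,0.001],"spin":0},{"slide":[0,0,0],"spin":0},{"slide":[0,0,0],"spin":0}]'
python3 - <<'E'
from h import *
to(.5897,.042,.0305,56.2)
E
```

```text
t: 12.55
tool_pos: [0.5832, 0.0534, 0.1157]
ee_rot: [[0.558, 0.83, -0.0], [0.83, -0.558, -0.0], [-0.0, -0.0, -1.0]]
ft_force: [-0.2, 0.2, -0.5]
width: 0.0458
grip_force: 20.0
t: 13.55
tool_pos: [0.5901, 0.042, 0.0344]
ee_rot: [[0.556, 0.831, 0.001], [0.831, -0.556, 0.0], [0.001, 0.001, -1.0]]
ft_force: [0.3, -0.3, 0.1]
width: 0.0453
grip_force: 20.0
t 13.55 pos [0.5901 0.042  0.0344] yaw 56.2 spin -0.0001 slide mm [-0.2 -0.3  3.9] w 0.0453 grip 19.99980390071869 F [ 0.3 -0.3  0.1]
```

```bash
python3 -m jog '[{"slide":[0,0,0.001],"spin":0},{"slide":[0,0,0.001],"spin":0},{"slide":[0,0,0.001],"spin":0},{"slide":[0,0,0.0005],"spin":0},{"slide":[0,0,0],"spin":0},{"slide":[0,0,0],"spin":0}]'
```

```text
t: 14.15
tool_pos: [0.5897, 0.0419, 0.0308]
ee_rot: [[0.556, 0.831, -0.0], [0.831, -0.556, -0.0], [-0.0, -0.0, -1.0]]
ft_force: [-3.9, -0.7, 11.1]
width: 0.0458
grip_force: 20.0
```

```bash
python3 -m jog '[{"slide":[0,0,-0.0004],"spin":0},{"slide":[0,0,0],"spin":0},{"slide":[0,0,0],"spin":0},{"slide":[0,0,0],"spin":0},{"slide":[0,0,0],"spin":0},{"slide":[0,0,0],"spin":0},{"slide":[0,0,-0.01],"spin":0},{"slide":[0,0,-0.03],"spin":0},{"slide":[0,0,-0.05],"spin":0},{"slide":[0,0,-0.04],"spin":0},{"slide":[0,0,-0.015],"spin":0}]' 0
python3 - <<'E'
from h import *
to(.5755,-.321,.165,56.2)
E
```

```text
t: 15.25
tool_pos: [0.5915, 0.042, 0.1805]
ee_rot: [[0.556, 0.831, 0.006], [0.831, -0.556, 0.0], [0.003, 0.005, -1.0]]
ft_force: [0.6, 0.7, -0.9]
width: 0.0914
grip_force: 0.0
t 15.25 pos [0.5915 0.042  0.1805] yaw 56.19 spin -0.0001 slide mm [-310.6  188.6   15.3] w 0.0914 grip 0.0 F [ 0.6  0.7 -0.9]
```

```bash
python3 -m jog '[{"slide":[-0.02,0.012,0],"spin":0},{"slide":[-0.035,0.021,0],"spin":0},{"slide":[-0.04,0.0243,0],"spin":0},{"slide":[-0.04,0.0243,0],"spin":0},{"slide":[-0.04,0.0243,0],"spin":0},{"slide":[-0.04,0.0243,0],"spin":0},{"slide":[-0.04,0.0243,0],"spin":0},{"slide":[-0.03,0.019,0.006],"spin":0},{"slide":[-0.017,0.01,0.006],"spin":0},{"slide":[-0.008,0.005,0.003],"spin":0},{"slide":[0,0,0],"spin":0}]'
python3 - <<'E'
from h import *
caps('wrist',[.054]);f=caps('scene',[.077]);g=caps('side',[.077])
cv2.imwrite('pics/c3.png',np.hstack([f['pixels'][90:350,80:450],g['pixels'][90:350,80:450]])[:,:,::-1])
to(.5755,-.321,.01,56.2)
E
```

```text
t: 16.35
tool_pos: [0.5734, -0.3205, 0.1599]
ee_rot: [[0.557, 0.831, -0.001], [0.831, -0.557, 0.001], [-0.0, -0.001, -1.0]]
ft_force: [-0.2, 0.3, 0.4]
width: 0.0915
grip_force: 0.0
wrist [256.  185.7] 1156 [[0.578, -0.315]]
wrist [ 96.5 256.5] 132 [[0.3789, -0.2816]]
scene [142.8 152.4] 114 [[0.4666, -0.2887]]
scene [117.2 192.7] 196 [[0.5912, -0.3058]]
scene [275.4 210.7] 267 [[0.5861, 0.0408]]
scene [305.9 229. ] 394 [[0.6224, 0.1085]]
side [277. 159.] 71 [[0.5556, -0.2718]]
side [313.7 173. ] 65 [[0.4148, -0.2397]]
side [217.4 199.3] 158 [[0.5913, 0.0388]]
side [189.6 202.9] 212 [[0.6471, 0.0914]]
t 16.5 pos [ 0.574  -0.3192  0.1607] yaw 56.26 spin 0.001 slide mm [ -0.7   2.3 150.7] w 0.0913 grip 0.0 F [-0.2  0.9 -0.4]
```

View pics/c3.png

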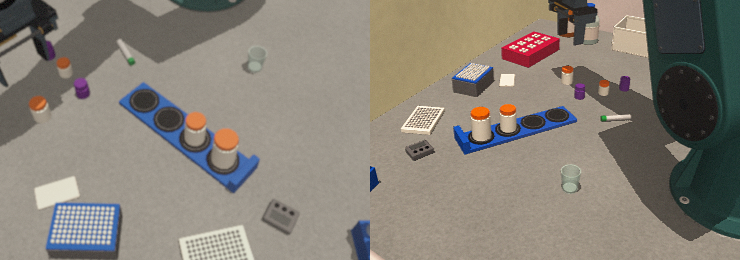

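Jars a and b stand centred on discs 1 and 2. Jar c's cap is at (256,186) in the wrist view.

```bash
python3 -m jog '[{"slide":[0.0025,0.001,0.02],"spin":0},{"slide":[0,0,0.035],"spin":0},{"slide":[0,0,0.035],"spin":0},{"slide":[0,0,0.03],"spin":0},{"slide":[0,0,0.018],"spin":0},{"slide":[0,0,0.008],"spin":0},{"slide":[0,0,0.004],"spin":0},{"slide":[0,0,0],"spin":0}]'
python3 -m jog '[{"slide":[0,0,0],"spin":0},{"slide":[0,0,0],"spin":0},{"slide":[0,0,0],"spin":0},{"slide":[0,0,0],"spin":0},{"slide":[0,0,0],"spin":0},{"slide":[0,0,0],"spin":0},{"slide":[0,0,0],"spin":0},{"slide":[0,0,0],"spin":0},{"slide":[0,0,0],"spin":0},{"slide":[0,0,0],"spin":0}]' 1 15
python3 - <<'E'
from h import *
to(.5455,-.0246,.025,56.2)
E
```

```text
t: 17.3
tool_pos: [0.5766, -0.3191, 0.0114]
ee_rot: [[0.556, 0.831, 0.001], [0.831, -0.556, -0.0], [0.0, 0.001, -1.0]]
ft_force: [-0.4, -0.1, 0.3]
width: 0.0912
grip_force: 0.0
t: 18.3
tool_pos: [0.576, -0.319, 0.0107]
ee_rot: [[0.556, 0.831, -0.0], [0.831, -0.556, -0.0], [-0.0, -0.0, -1.0]]
ft_force: [-1.6, -0.5, 1.1]
width: 0.0395
grip_force: 15.0
t 18.3 pos [ 0.576  -0.319   0.0107] yaw 56.2 spin 0.0 slide mm [ 227.7 -189.2  -14.3] w 0.0395 grip 15.000069737434387 F [-1.6 -0.5  1.1]
```

```bash
python3 -m jog '[{"slide":[0,0,-0.01],"spin":0},{"slide":[0,0,-0.025],"spin":0},{"slide":[0,0,-0.03],"spin":0},{"slide":[0,0,-0.02],"spin":0},{"slide":[0.0077,-0.0064,-0.01],"spin":0},{"slide":[0.02,-0.017,0],"spin":0},{"slide":[0.03,-0.025,0],"spin":0},{"slide":[0.034,-0.028,0],"spin":0},{"slide":[0.034,-0.028,0],"spin":0},{"slide":[0.034,-0.028,0],"spin":0},{"slide":[0.03,-0.025,0],"spin":0},{"slide":[0.02,-0.017,0],"spin":0}]'
python3 -m jog '[{"slide":[0.012,-0.010,0.005],"spin":0},{"slide":[0.006,-0.0048,0.01],"spin":0},{"slide":[0,0,0.02],"spin":0},{"slide":[0,0,0.02],"spin":0},{"slide":[0,0,0.013],"spin":0},{"slide":[0,0,0.006],"spin":0},{"slide":[0,0,0.002],"spin":0},{"slide":[0,0,0],"spin":0},{"slide":[0,0,0],"spin":0}]'
python3 - <<'E'
from h import *
to(.5455,-.0246,.0257,56.2)
E
```

```text
t: 19.5
tool_pos: [0.5465, -0.045, 0.1054]
ee_rot: [[0.555, 0.832, -0.001], [0.832, -0.555, 0.0], [-0.0, -0.001, -1.0]]
ft_force: [-0.1, 0.2, -0.6]
width: 0.0395
grip_force: 15.0
t: 20.4
tool_pos: [0.546, -0.0247, 0.0302]
ee_rot: [[0.557, 0.831, 0.001], [0.831, -0.557, -0.0], [0.0, 0.001, -1.0]]
ft_force: [-0.5, 0.3, 0.0]
width: 0.0397
grip_force: 15.0
t 20.4 pos [ 0.546  -0.0247  0.0302] yaw 56.18 spin -0.0003 slide mm [-0.2 -0.5  4.5] w 0.0397 grip 14.99989315867424 F [-0.5  0.3  0. ]
```

```bash
python3 -m jog '[{"slide":[0,0,0.0015],"spin":0},{"slide":[0,0,0.001],"spin":0},{"slide":[0,0,0.001],"spin":0},{"slide":[0,0,0.0005],"spin":0},{"slide":[0,0,0],"spin":0},{"slide":[0,0,0],"spin":0}]'
```

```text
t: 21.0
tool_pos: [0.5455, -0.0245, 0.0256]
ee_rot: [[0.556, 0.831, 0.0], [0.831, -0.556, -0.0], [0.0, 0.0, -1.0]]
ft_force: [0.7, -0.2, -0.8]
width: 0.0397
grip_force: 15.0
```

```bash
python3 -m jog '[{"slide":[0,0,0.0005],"spin":0},{"slide":[0,0,0],"spin":0}]'; python3 -m jog '[{"slide":[0,0,0.0004],"spin":0},{"slide":[0,0,0],"spin":0}]'
```

```text
t: 21.2
tool_pos: [0.5455, -0.0245, 0.0256]
ee_rot: [[0.556, 0.831, -0.0], [0.831, -0.556, 0.0], [-0.0, -0.0, -1.0]]
ft_force: [-3.8, 0.0, 10.6]
width: 0.0398
grip_force: 15.0
t: 21.4
tool_pos: [0.5456, -0.0245, 0.0255]
ee_rot: [[0.556, 0.831, -0.0], [0.831, -0.556, 0.0], [-0.0, -0.0, -1.0]]
ft_force: [-6.8, 0.6, 17.6]
width: 0.0397
grip_force: 15.0
```

Jar c is in contact with the disc. I'll ease the pressure, release it and go for d.

```bash
python3 -m jog '[{"slide":[0,0,-0.0008],"spin":0},{"slide":[0,0,0],"spin":0}]'; python3 -m jog '[{"slide":[0,0,0],"spin":0},{"slide":[0,0,0],"spin":0},{"slide":[0,0,0],"spin":0},{"slide":[0,0,0],"spin":0},{"slide":[0,0,0],"spin":0},{"slide":[0,0,0],"spin":0},{"slide":[0,0,-0.01],"spin":0},{"slide":[0,0,-0.03],"spin":0},{"slide":[0,0,-0.05],"spin":0},{"slide":[0,0,-0.04],"spin":0},{"slide":[0,0,-0.01],"spin":0}]' 0
python3 - <<'E'
from h import *
to(.4355,-.309,.15,56.2)
E
```

```text
t: 21.6
tool_pos: [0.5456, -0.0245, 0.0256]
ee_rot: [[0.556, 0.831, 0.0], [0.831, -0.556, -0.0], [0.0, 0.0, -1.0]]
ft_force: [0.2, -0.1, -0.6]
width: 0.0395
grip_force: 15.0
t: 22.7
tool_pos: [0.5477, -0.0247, 0.1706]
ee_rot: [[0.556, 0.831, 0.006], [0.831, -0.556, -0.001], [0.003, 0.006, -1.0]]
ft_force: [0.3, 0.2, -0.4]
width: 0.0914
grip_force: 0.0
t 22.7 pos [ 0.5477 -0.0247  0.1706] yaw 56.2 spin 0.0 slide mm [-298.7   64.8   20. ] w 0.0914 grip 0.0 F [ 0.3  0.2 -0.4]
```

```bash
python3 -m jog '[{"slide":[-0.02,0.0045,0],"spin":0},{"slide":[-0.038,0.008,0],"spin":0},{"slide":[-0.042,0.009,0],"spin":0},{"slide":[-0.042,0.009,0],"spin":0},{"slide":[-0.042,0.009,0],"spin":0},{"slide":[-0.042,0.009,0],"spin":0},{"slide":[-0.035,0.0075,0.005],"spin":0},{"slide":[-0.023,0.005,0.005],"spin":0},{"slide":[-0.012,0.003,0.003],"spin":0},{"slide":[-0.003,0.001,0],"spin":0},{"slide":[0,0,0],"spin":0}]'
python3 - <<'E'
from h import *
w=caps('wrist',[.042]);f=caps('scene',[.065]);g=caps('side',[.065])
cv2.imwrite('pics/c4.png',np.hstack([f['pixels'][90:350,80:450],w['pixels'][60:320,70:440]])[:,:,::-1])
to(.4355,-.309,.005,56.2)
E
```

```text
t: 23.8
tool_pos: [0.4333, -0.3088, 0.1525]
ee_rot: [[0.556, 0.831, -0.0], [0.831, -0.556, 0.0], [0.0, -0.0, -1.0]]
ft_force: [-0.3, -0.5, -0.5]
width: 0.0911
grip_force: 0.0
wrist [256.4 184.4] 804 [[0.4385, -0.3034]]
scene [142.8 152.5] 114 [[0.4561, -0.2948]]
scene [248.5 194.5] 179 [[0.5427, -0.0244]]
scene [275.4 210.7] 269 [[0.5774, 0.0401]]
scene [305.8 229. ] 393 [[0.6143, 0.1089]]
side [313.7 173. ] 63 [[0.4219, -0.2614]]
side [242.6 196.4] 117 [[0.5479, -0.0266]]
side [217.4 199.3] 158 [[0.602, 0.0225]]
side [189.6 202.9] 211 [[0.6588, 0.076]]
t 23.95 pos [ 0.4336 -0.3083  0.1527] yaw 56.26 spin 0.001 slide mm [  0.5   2.  147.7] w 0.0912 grip 0.0 F [-0.6 -0.  -0.6]
```

View pics/c4.png

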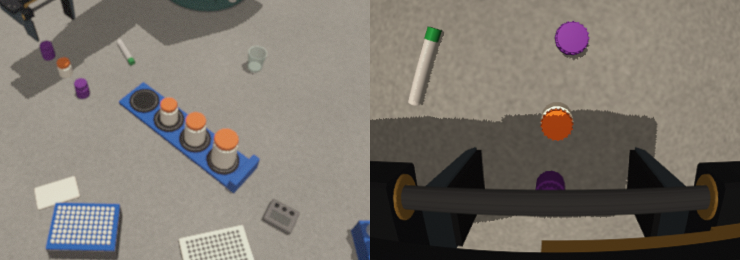

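Jar c is centred on disc 3. Jar d's orange cap lies between the two purple caps, and the closing line is clear of both.

```bash
python3 -m jog '[{"slide":[0.0025,0.001,0.02],"spin":0},{"slide":[0,0,0.035],"spin":0},{"slide":[0,0,0.035],"spin":0},{"slide":[0,0,0.03],"spin":0},{"slide":[0,0,0.015],"spin":0},{"slide":[0,0,0.007],"spin":0},{"slide":[0,0,0.004],"spin":0},{"slide":[0,0,0],"spin":0}]'
python3 -m jog '[{"slide":[0,0,0],"spin":0},{"slide":[0,0,0],"spin":0},{"slide":[0,0,0],"spin":0},{"slide":[0,0,0],"spin":0},{"slide":[0,0,0],"spin":0},{"slide":[0,0,0],"spin":0},{"slide":[0,0,0],"spin":0},{"slide":[0,0,0],"spin":0},{"slide":[0,0,0],"spin":0},{"slide":[0,0,0],"spin":0},{"slide":[0,0,0],"spin":0}]' 1 12
python3 - <<'E'
from h import *
to(.5002,-.091,.022,56.2)
E
```

```text
t: 24.75
tool_pos: [0.4359, -0.3079, 0.0072]
ee_rot: [[0.556, 0.831, 0.001], [0.831, -0.556, -0.001], [-0.0, 0.001, -1.0]]
ft_force: [0.1, 0.6, -0.1]
width: 0.0912
grip_force: 0.0
t: 25.85
tool_pos: [0.4354, -0.3076, 0.0065]
ee_rot: [[0.556, 0.831, -0.0], [0.831, -0.556, 0.0], [0.0, -0.0, -1.0]]
ft_force: [-0.9, 0.2, -0.1]
width: 0.0338
grip_force: 12.0
t 25.85 pos [ 0.4354 -0.3076  0.0065] yaw 56.2 spin -0.0 slide mm [216.1 -66.6 -15.5] w 0.0338 grip 11.999942064285278 F [-0.9  0.2 -0.1]
```

```bash
python3 -m jog '[{"slide":[0,0,-0.01],"spin":0},{"slide":[0,0,-0.025],"spin":0},{"slide":[0,0,-0.03],"spin":0},{"slide":[0,0,-0.02],"spin":0},{"slide":[0.01,-0.003,-0.005],"spin":0},{"slide":[0.022,-0.007,0],"spin":0},{"slide":[0.033,-0.010,0],"spin":0},{"slide":[0.038,-0.0116,0],"spin":0},{"slide":[0.038,-0.012,0],"spin":0},{"slide":[0.033,-0.010,0],"spin":0},{"slide":[0.024,-0.007,0],"spin":0},{"slide":[0.013,-0.004,0],"spin":0}]'
python3 -m jog '[{"slide":[0.005,-0.002,0.005],"spin":0},{"slide":[0,0,0.01],"spin":0},{"slide":[0,0,0.02],"spin":0},{"slide":[0,0,0.02],"spin":0},{"slide":[0,0,0.01],"spin":0},{"slide":[0,0,0.005],"spin":0},{"slide":[0,0,0.002],"spin":0},{"slide":[0,0,0],"spin":0},{"slide":[0,0,0],"spin":0}]'
python3 - <<'E'
from h import *
to(.5002,-.091,.0213,56.2)
E
```

```text
t: 27.05
tool_pos: [0.499, -0.0941, 0.0961]
ee_rot: [[0.555, 0.832, -0.001], [0.832, -0.555, 0.0], [-0.0, -0.001, -1.0]]
ft_force: [0.7, -0.3, -0.4]
width: 0.0336
grip_force: 12.0
t: 27.95
tool_pos: [0.5006, -0.0913, 0.0251]
ee_rot: [[0.556, 0.831, 0.001], [0.831, -0.556, -0.0], [0.0, 0.001, -1.0]]
ft_force: [1.0, -0.4, -1.4]
width: 0.0333
grip_force: 12.0
t 27.95 pos [ 0.5006 -0.0913  0.0251] yaw 56.19 spin -0.0002 slide mm [ 0.  -0.5  3.8] w 0.0333 grip 11.99997827410698 F [ 1.  -0.4 -1.4]
```

```bash
python3 -m jog '[{"slide":[0,0,0.0015],"spin":0},{"slide":[0,0,0.001],"spin":0},{"slide":[0,0,0.0007],"spin":0},{"slide":[0,0,0],"spin":0},{"slide":[0,0,0],"spin":0}]';  python3 -m jog '[{"slide":[0,0,0.0004],"spin":0},{"slide":[0,0,0],"spin":0}]'
```

```text
t: 28.45
tool_pos: [0.5003, -0.0911, 0.0215]
ee_rot: [[0.556, 0.831, 0.0], [0.831, -0.556, -0.0], [0.0, 0.0, -1.0]]
ft_force: [-1.5, -0.5, 3.0]
width: 0.034
grip_force: 12.0
t: 28.65
tool_pos: [0.5003, -0.0911, 0.0213]
ee_rot: [[0.556, 0.831, -0.0], [0.831, -0.556, 0.0], [-0.0, -0.0, -1.0]]
ft_force: [-3.0, 0.7, 13.1]
width: 0.0338
grip_force: 12.0
```

Jar d is in contact. I'll release it, rise and move aside toward the right, then check.

```bash
python3 -m jog '[{"slide":[0,0,-0.0006],"spin":0},{"slide":[0,0,0],"spin":0}]'; python3 -m jog '[{"slide":[0,0,0],"spin":0},{"slide":[0,0,0],"spin":0},{"slide":[0,0,0],"spin":0},{"slide":[0,0,0],"spin":0},{"slide":[0,0,0],"spin":0},{"slide":[0,0,0],"spin":0},{"slide":[0,0,-0.01],"spin":0},{"slide":[0,0,-0.03],"spin":0},{"slide":[0,0,-0.05],"spin":0},{"slide":[0,0,-0.04],"spin":0},{"slide":[0,0,-0.03],"spin":0}]' 0
python3 -m jog '[{"slide":[-0.02,0,0],"spin":0},{"slide":[-0.04,0.01,0],"spin":0},{"slide":[-0.04,0.01,0],"spin":0},{"slide":[-0.04,0.01,0],"spin":0},{"slide":[-0.04,0.01,0],"spin":0},{"slide":[-0.03,0.01,0],"spin":0},{"slide":[-0.01,0,0],"spin":0},{"slide":[0,0,0],"spin":0},{"slide":[0,0,0],"spin":0},{"slide":[0,0,0],"spin":0}]'
python3 - <<'E'
from h import *
f=caps('scene',[.089,.077,.065,.053]);g=caps('side',[.089,.077,.065,.053])
cv2.imwrite('pics/c5.png',np.hstack([f['pixels'][90:350,80:450],g['pixels'][90:350,80:450]])[:,:,::-1])
E
```

```text
t: 28.85
tool_pos: [0.5002, -0.0911, 0.0216]
ee_rot: [[0.556, 0.831, 0.0], [0.831, -0.556, -0.0], [0.0, 0.0, -1.0]]
ft_force: [0.4, -0.1, -0.7]
width: 0.0334
grip_force: 12.0
t: 29.95
tool_pos: [0.5007, -0.0912, 0.1849]
ee_rot: [[0.556, 0.831, 0.003], [0.831, -0.556, -0.001], [0.001, 0.002, -1.0]]
ft_force: [-0.3, -0.4, -1.2]
width: 0.0911
grip_force: 0.0
t: 30.95
tool_pos: [0.4197, -0.3007, 0.1816]
ee_rot: [[0.555, 0.832, -0.0], [0.832, -0.555, 0.0], [0.0, -0.0, -1.0]]
ft_force: [0.9, -0.1, -0.6]
width: 0.0911
grip_force: 0.0
scene [223.4 179. ] 116 [[0.5269, -0.0829], [0.5171, -0.0855], [0.5073, -0.0882], [0.4976, -0.0909]]
scene [248.5 194.5] 181 [[0.5612, -0.0212], [0.552, -0.0228], [0.5428, -0.0245], [0.5336, -0.0261]]
scene [275.4 210.7] 267 [[0.5947, 0.0414], [0.5861, 0.0408], [0.5775, 0.0402], [0.5688, 0.0396]]
scene [305.8 229. ] 395 [[0.6305, 0.1079], [0.6224, 0.1084], [0.6144, 0.1089], [0.6063, 0.1094]]
side [267.  193.6] 81 [[0.4772, -0.0382], [0.4858, -0.0565], [0.4944, -0.0747], [0.5029, -0.0929]]
side [242.6 196.4] 117 [[0.5287, 0.008], [0.5383, -0.0093], [0.5479, -0.0266], [0.5575, -0.0438]]
side [217.4 199.3] 158 [[0.5806, 0.0551], [0.5913, 0.0388], [0.602, 0.0225], [0.6127, 0.0061]]
side [189.6 202.9] 212 [[0.6353, 0.1066], [0.6471, 0.0914], [0.6589, 0.0761], [0.6707, 0.0608]]
```

View pics/c5.png

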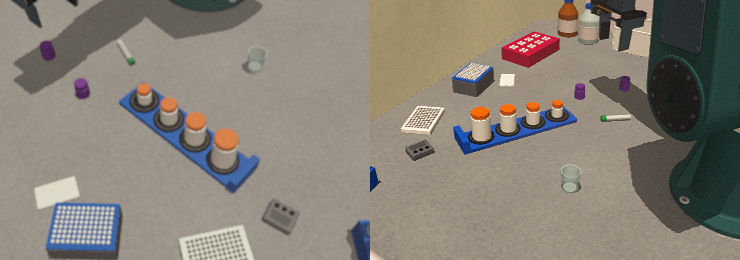

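The crops show all four jars upright and centred on their discs, descending from the end plate. The beaker and the purple jars are untouched, and the gripper is clear.

```bash
python3 -c "
from bench import r
print(r.hand_in())"
```

```text
the job is handed in; nothing more can be done
None
```

All four jars stand upright, centred to within about 2 mm on their discs from tallest at the end plate to shortest at the open end; the beaker was left untouched, and the job was handed in at about 31 s of the 131 s allowed.

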